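# Hold the drawer front while it is screwed on

## Task

Slide the barrel bolt fully home so that the drawer cannot run back, then set the loose drawer front upright against the rubber seal on the drawer's end, brass knob outwards, centred and square, with its lower edge on or just above the worktop. Press it on with a steady push of about 10 N, which squashes the seal to about half (never jam it flat), and finish while still holding and pressing it like that, because someone is about to screw it on. Leave the other things on the worktop where they are.

Things in the scene. Friction and masses are not known exactly. Their poses are not given: they have to be found in the camera images.
- drawer: Open wooden drawer box lacking its front, 160 wide (y), rim 62 high. Origin: at worktop height, below the centre of the relaxed seal's face, before the drawer's near end; x runs back along the drawer (away from the robot, turned up to 12 deg), y left, z up. Its wooden end is at x = 30. Unbolted it runs back (+x) at a push of 2 N; bolted it has 1.5 mm play.
- seal (a joint): How far the black rubber seal across the drawer's near end is squashed, in m: 0 relaxed (face at drawer x = 0), 0.025 flat. Seal 150 wide, from 23 to 59 above the worktop. It acts as a spring of 0.8 N per mm (half squashed, 12.5 mm, is 10 N), along the drawer's x.
- bolt (a joint): How far the barrel bolt has been slid, in m: 0 to 0.012 at the start (drawn back), 0.030 fully home in its keeper on the drawer's left side. Moves along the drawer's -y; friction about 2 N, stays where left.
- bolt_knob (a point): Top centre of the bolt's upright steel knob, 94 above the worktop, at drawer x = 100, y = 155 (joint 0) to 125 (home). Round grip 14 in diameter, from 66 to 94 high, on a stem 8 in diameter down to the 10 mm rod at 36; the barrel guides beside the stem reach up to 46. It moves with the bolt.
- front: Loose drawer front: red painted panel standing on its long edge, 26 thick (x), 200 wide (y), 110 tall (z), about 0.35 kg. Origin: centre of its underside. -x side: outer face with a round brass knob (22 across, centre 45 above the underside, standing out 22). +x side: plain back, which goes against the seal.
- front_back (a point): Point on the plain back face of the drawer front: 13 mm in +x of the panel's middle plane, halfway across, 41 above its underside (the height of the seal's middle). Axes as the panel's.
- spice_jar: Bystander, leave alone: small glass spice jar with a steel lid, 44 across, 85 tall. Origin: centre of its underside.
- screwdriver: Bystander, leave alone: a screwdriver lying flat to the left of the drawer, about 200 long.
- screw_tin: Bystander, leave alone: low open steel tin, 64 across, 35 tall. Origin: centre of its underside.
- mug: Bystander, leave alone: white mug, 80 across, 95 tall. Origin: centre of its underside.
- bowl: Bystander, leave alone: terracotta bowl, 170 across, 70 tall. Origin: centre of its underside.
- oil_bottle: Bystander, leave alone: green glass oil bottle, 66 across, 220 tall. Origin: centre of its underside.
- pepper_mill: Bystander, leave alone: dark wooden pepper mill, 56 across, 155 tall. Origin: centre of its underside.
- runner: Plywood runner board fixed to the worktop, on which the drawer slides and the bolt sits; 295 by 300, 10 thick. Same origin and axes as the drawer at the start. The board begins at x = 35 mm; in front of that is bare worktop.
Things that resemble listed ones, but are neither listed nor needed, are in the scene too. Of the things shaped like the front, the red one is meant.

How it is judged:
By the outcome, as a careful person would: the job done as asked, in the order asked, and still so for the second after the job is handed in, while the arm keeps its last pose, push and grip.
It also fails if it takes over 64 s, if anything falls off the work surface, if the arm or the gripper's body presses on something with over 40 N, if the wrist force passes 120 N, or if a joint passes its speed limit or range.

## Robot

A 6-joint arm with a two-finger parallel gripper is mounted at the origin on the work surface. World frame = base frame: x ahead of the robot, y to its left, z up, the work surface at z = 0. Lengths are in m, angles in rad, forces in N, time in s.
With the tool pointing down it reaches from about 0.35 to 0.975 m from the base axis. Payload 4.9 kg.
Tool frame: the origin (TCP) lies on the centre line of the jaws, within the pads' length; the fingertips stand 11 mm ahead of it and the grasp point (between the pads) lies 8 mm behind it (manip.finger_overhang is the distance from the TCP to the fingertips, in m); y points along the fingers, z is the direction in which the jaws open and shut, and the axes are right-handed (so a half turn about y gives the same grasp; the last joint's range is limited). The gripper opens to 85 mm and grips with 20 to 120 N. Pads are 22 mm wide; open, the fingers measure 114 mm over their backs; the gripper's body (76 mm by 85 mm) begins 54 mm behind the grasp point. The pads swing forward as they close: fully open they stand 13 mm farther back than shut.
Start: joints at [1.132, 0.053, 1.613, -0, 1.476, -0.119], TCP at [0.196, 0.593, 0.242] pointing down, gripper open.
Joint ranges: [-3.01, 3.01], [-1.01, 2.22], [0.06, 2.58], [-1.02, 4.17], [0.09, 2.62], [-3.14, 3.14]. Speed limits (rad/s): [2.57, 2.57, 3.14, 3.14, 3.14, 3.14].

## Interface

Orientations are given as a unit quaternion [w, x, y, z].
In Python, from plant import readout, cams, workorder, manip gives the robot as it stands.
- The arm moves only by the tool play_rows, never from a script. Its arguments are lists of equal length, an entry for each row: "slide": the shift along the tool's x, y, z in cm, a list of three; "yaw": the turn about the tool's y in degrees; "grip": the closure, from -1 (fully open) to 1 (shut), so that 0 is half open. In form: {"slide": [[x, y, z], ...], "yaw": [yaw, ...], "grip": [grip, ...]}. A call has 1 to 12 rows; each row shifts and turns the commanded pose from where the row before left it, along the tool's axes as they then stand; what a row does not reach is not made up. A row lasts 1/10 s, in which the tool goes at most 50 mm and 8.59 degrees, less where a joint would pass 70% of its speed; a pose out of reach is approached as far as the arm can. A call with a gripper value outside its range is refused whole. The fingers move at their own pace and stop on an object; the grip force is fixed at half the most. Time passes only in rows, so rows that do not move let the fingers close. It gives the time, the measured TCP pose, the force and the opening at its end, in the units of the state.
- readout.state(): the state, without advancing time (a new reading comes with each control period).
- cams.grab_frame(name): name is "scene" or "top" or "wrist"; returns a dict with "image" (400x640x3 uint8, red, green, blue), "mtx" (3x3 intrinsics, pixels), "R" (3x3) and "t" (3): a world point X has camera coordinates R X + t; the wrist camera has in their place "mount" (4x4, takes a point from camera to tool coordinates, whose origin is the TCP and whose axes are the tool frame's). Camera axes: x right, y down, z forward; pixel columns grow to the right and rows downward; lengths in m; the calibration is good to about 2 mm. A picture is of the moment at which its call begins: read the wrist's pose just before it. There is no depth.
- workorder.job_done(): hands the job in, once; it reports no verdict.
The state is a dict: "time": time; "joint_pos": joint angles; "joint_vel": joint speeds; "joint_efforts": joint torques, N m; "tool_pos": TCP position; "tool_rot": TCP orientation; "contact_force": force on the tool from outside, world axes, zero at the start; "ft_torque": the same for the moment, N m; "gripper_width": opening from 0.0 (shut) to 1.0 (fully open).
Only numpy, scipy, OpenCV 4.12 (cv2) and the standard library are available. Lean on these libraries where they do the work, as an engineer would, in place of code of your own. Each camera call takes 0.05 s, during which the arm holds its last target.

## Working session

There is one attempt and no reset: what is moved stays moved. The work goes in short steps, Python scripts to look and compute and a tool call to move; the robot and the scene stay as the last step left them, time stands still between calls to the robot, and variables do not carry over. Pictures are saved under pics/ and viewed, and the job is handed in when it is done.

Besides the shell and the picture viewer there is one more tool, called after "Call:" as name([rows], argument=value, ...), one row to a line, values as JSON. play_rows: Moves the arm, as the interface text tells. Its arguments: {"type":"object","properties":{"slide":{"type":"array","items":{"type":"array","items":{"type":"number"}}},"yaw":{"type":"array","items":{"type":"number"}},"grip":{"type":"array","items":{"type":"number"}}},"required":["slide","yaw","grip"]}

```bash
ls; mkdir -p pics; python3 - <<'E'
from plant import readout, cams, workorder, manip
import cv2
print(readout.state()); print([a for a in dir(manip) if a[0]!='_'], manip.finger_overhang)
for n in ("scene","top","wrist"):
    f=cams.grab_frame(n); cv2.imwrite(f"pics/{n}0.png",f["image"][:,:,::-1])
    print(n,{k:v.round(4).tolist() for k,v in f.items() if k!="image"})
E
```

```text
pics
{'time': 0.0, 'joint_pos': array([ 1.13199967e+00,  5.33092230e-02,  1.61431204e+00,  1.78442109e-05,
        1.47597554e+00, -1.19005667e-01]), 'joint_vel': array([ 0.00114262, -0.00134019, -0.0001789 ,  0.00088855, -0.00190404,
       -0.00080514]), 'joint_efforts': array([-9.38533376e-04, -3.93681371e+01, -3.70176387e+01, -1.38147830e-04,
        6.82527025e-03,  1.01624192e-06]), 'tool_pos': array([0.19622126, 0.59276562, 0.24108174]), 'tool_rot': array([-0.69740696,  0.6987659 , -0.11278368,  0.11238146]), 'contact_force': array([-0.29286581, -0.06811503, -0.64540929]), 'ft_torque': array([-0.01344357,  0.04068264,  0.03884229]), 'gripper_width': 0.9989549745359949}
['IKError', 'finger_overhang'] 0.011
scene {'mtx': [[385.2092, 0.0, 319.0756], [0.0, 385.2092, 196.3624], [0.0, 0.0, 1.0]], 'R': [[0.0316, 0.9993, -0.018], [0.5517, -0.0324, -0.8334], [-0.8334, 0.0164, -0.5524]], 't': [0.0298, -0.1901, 1.599]}
top {'mtx': [[393.8968, 0.0, 325.9913], [0.0, 393.8968, 202.1971], [0.0, 0.0, 1.0]], 'R': [[-0.0065, -1.0, 0.0004], [-0.9782, 0.0063, -0.2076], [0.2076, -0.0017, -0.9782]], 't': [-0.0379, 0.4642, 1.1224]}
wrist {'mtx': [[322.8527, 0.0, 318.3155], [0.0, 322.8527, 201.2578], [0.0, 0.0, 1.0]], 'mount': [[-0.0001, 0.9567, 0.2909, -0.074], [0.0005, -0.2909, 0.9567, -0.1315], [1.0, 0.0003, -0.0004, 0.0015], [0.0, 0.0, 0.0, 1.0]]}
```

View pics/scene0.png

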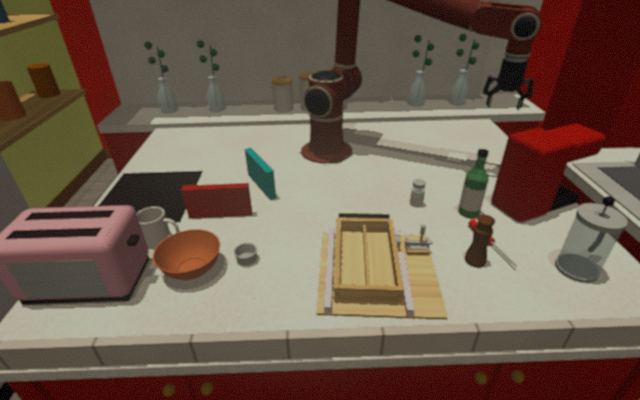

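View pics/top0.png

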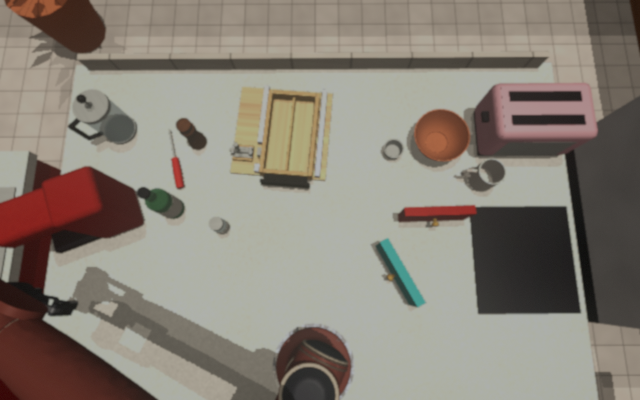

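View pics/wrist0.png

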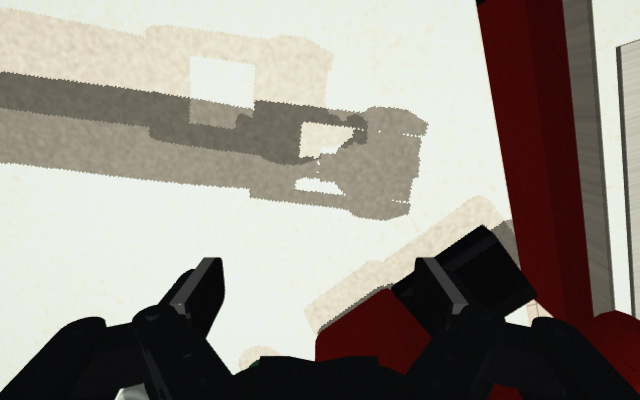

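The top view shows the red panel at about (440,213) with its brass knob at (433,223) towards the robot. The teal lookalike is at (402,272), and the other red things are the large box at (60,210) and the screwdriver at (177,170). The panel at (440,213) fits: red, panel-shaped and with a knob. The drawer is at (290,135), the seal at (285,182) and the bolt at (243,152). I'll confirm these in enlarged crops.

```bash
python3 - <<'E'
import cv2
im=cv2.imread("pics/top0.png")
a=cv2.resize(im[80:200,220:345],None,fx=6,fy=6,interpolation=cv2.INTER_CUBIC)[:600]
cv2.imwrite("pics/cropd.png",cv2.resize(im[80:200,220:345],None,fx=5,fy=5,interpolation=cv2.INTER_CUBIC))
cv2.imwrite("pics/cropf.png",cv2.resize(im[190:240,390:490],None,fx=8,fy=8,interpolation=cv2.INTER_CUBIC))
s=cv2.imread("pics/scene0.png")
cv2.imwrite("pics/crops.png",cv2.resize(s[200:320,310:450],None,fx=5,fy=5,interpolation=cv2.INTER_CUBIC))
E
```

```text
(no output)
```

View pics/cropd.png

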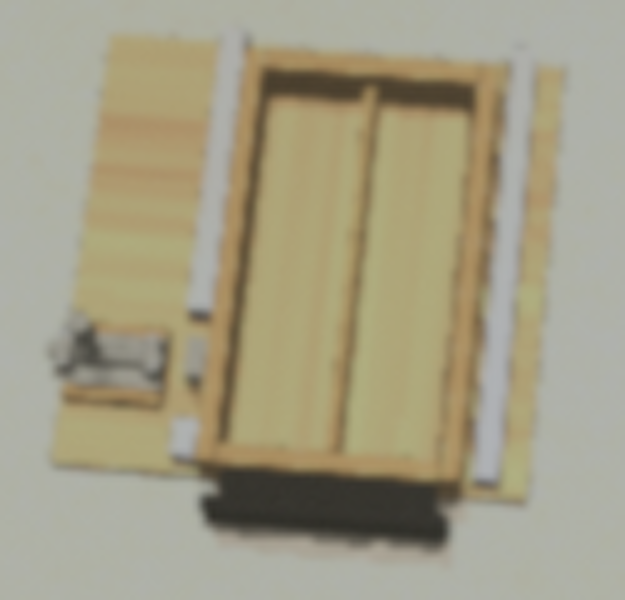

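View pics/cropf.png

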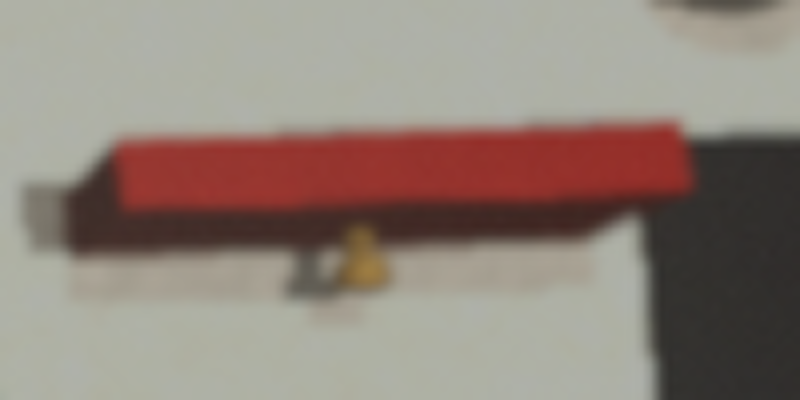

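View pics/crops.png

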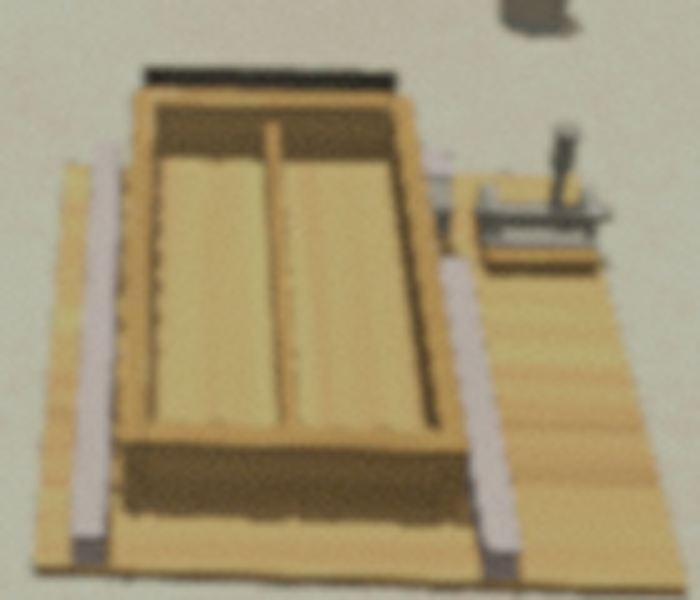

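The crops confirm the red panel, with its top face at about (405–477,206–216) and a brass knob facing the robot. They also show the drawer rim, seal and bolt knob. Next I measure.

```bash
cat > h.py <<'E'
import numpy as np, cv2
from scipy.spatial.transform import Rotation as Ro
def cal(f): return f["mtx"],f["R"],f["t"]
def wristcal(f,st):
    q=st["tool_rot"]; R=Ro.from_quat([q[1],q[2],q[3],q[0]]).as_matrix()
    T=np.eye(4);T[:3,:3]=R;T[:3,3]=st["tool_pos"]; M=np.linalg.inv(T@f["mount"])
    return f["mtx"],M[:3,:3],M[:3,3]
def onplane(c,px,z):
    K,R,t=c; px=np.atleast_2d(px).astype(float)
    d=np.c_[px,np.ones(len(px))]@np.linalg.inv(K).T@R; C=-R.T@t
    return C+d*((z-C[2])/d[:,2])[:,None]
def proj(c,X):
    K,R,t=c; p=(np.atleast_2d(X)@R.T+t)@K.T; return p[:,:2]/p[:,2:]
E
python3 - <<'E'
from h import *
from plant import cams
f=cams.grab_frame("top");c=cal(f);K,R,t=c; print("C",-R.T@t)
f2=cams.grab_frame("scene");c2=cal(f2)
o=np.array([220,80])
g=lambda p:(np.array(p)+.5)/5-.5+o
rim=onplane(c,g([(203,462),(462,492),(497,72),(247,50)]),.062); print("rim",rim.round(4))
board=onplane(c,g([(52,465),(527,502),(565,68),(112,35)]),.010); print("board",board.round(4))
print("sealtop",onplane(c,g([(205,515),(445,535)]),.059).round(4))
print("sealbot",onplane(c,g([(210,522),(443,544)]),.023).round(4))
for n,P in(("rim",rim),("board",board)):
    for i in range(4):
        d=P[(i+1)%4]-P[i];print(n,np.linalg.norm(d).round(4),np.degrees(np.arctan2(d[1],d[0])).round(2))
# red top
im=cv2.cvtColor(f["image"],cv2.COLOR_RGB2HSV)
m=((im[...,0]<8)|(im[...,0]>172))&(im[...,1]>150)&(im[...,2]>110); m[:, :380]=0;m[:180]=0;m[240:]=0
m=cv2.resize(m.astype(np.uint8)*255,None,fx=1,fy=1)
ct=max(cv2.findContours(m,0,2)[0],key=cv2.contourArea)
r=cv2.minAreaRect(ct);print(r)
P=onplane(c,cv2.boxPoints(r),.110);print(P.round(4))
print("ctr",onplane(c,[r[0]],.110))
# gripping knob
kn=g([(65,330)]);print("knob",onplane(c,kn,.094))
E
```

```text
C [ 0.22083462 -0.0389075   1.19435652]
rim [[ 5.546e-01  1.550e-01  6.200e-02]
 [ 5.350e-01  3.000e-04  6.200e-02]
 [ 8.064e-01 -2.130e-02  6.200e-02]
 [ 8.223e-01  1.351e-01  6.200e-02]]
board [[ 0.5686  0.2582  0.01  ]
 [ 0.5427 -0.0384  0.01  ]
 [ 0.8358 -0.0649  0.01  ]
 [ 0.8612  0.2318  0.01  ]]
sealtop [[0.5226 0.1534 0.059 ]
 [0.5095 0.0105 0.059 ]]
sealbot [[0.5278 0.1563 0.023 ]
 [0.5129 0.0133 0.023 ]]
rim 0.156 -97.2
rim 0.2722 -4.55
rim 0.1572 84.18
rim 0.2685 175.73
board 0.2977 -94.97
board 0.2943 -5.18
board 0.2978 85.11
board 0.2938 174.84
((439.97662353515625, 210.750732421875), (7.996096134185791, 70.18448638916016), 88.21009063720703)
[[ 0.4333 -0.2618  0.11  ]
 [ 0.4383 -0.4591  0.11  ]
 [ 0.4155 -0.4579  0.11  ]
 [ 0.4105 -0.2614  0.11  ]]
ctr [[ 0.42437383 -0.35997452  0.11      ]]
knob [[0.6264817 0.2331191 0.094    ]]
```

```bash
cat >> h.py <<'E'
def toolR(st):
    q=st["tool_rot"]; return Ro.from_quat([q[1],q[2],q[3],q[0]]).as_matrix()
def go(st,target,jawdeg):
    """delta in tool axes (cm); yaw about tool y to bring tool z to world heading jawdeg (mod 180)"""
    R=toolR(st); d=R.T@(np.array(target)-st["tool_pos"])*100
    h=np.radians(jawdeg); z=R.T@np.array([np.cos(h),np.sin(h),0])
    a=np.degrees(np.arctan2(z[0],z[2])); a=(a+90)%180-90
    print("slide",d.round(2),"yaw",round(a,2)); return d,a
E
python3 - <<'E'
from h import *
from plant import cams,readout
st=readout.state(); print(toolR(st).round(3))
f=cams.grab_frame("top");c=cal(f)
for n,p in dict(oilbase=(178,212),oiltop=(148,193),jar=(218,227),pep=(195,140),tin=(393,152),teal=(402,272)).items(): print(n,onplane(c,[p],0.0).round(3), onplane(c,[p],0.1).round(3))
go(st,[.196,.593,.36],85)
go(st,[.60,.23,.36],85)
E
```

```text
[[ 0.949 -0.     0.314]
 [-0.314 -0.001  0.949]
 [-0.    -1.    -0.001]]
oilbase [[0.446 0.415 0.   ]] [[0.427 0.377 0.1  ]]
oiltop [[0.507 0.513 0.   ]] [[0.483 0.467 0.1  ]]
jar [[0.399 0.29  0.   ]] [[0.384 0.262 0.1  ]]
pep [[0.681 0.378 0.   ]] [[0.642 0.343 0.1  ]]
tin [[ 0.636 -0.256  0.   ]] [[ 0.602 -0.237  0.1  ]]
teal [[ 0.26  -0.267  0.   ]] [[ 0.256 -0.248  0.1  ]]
slide [ -0.03 -11.83  -0.03] yaw -13.32
slide [ 49.73 -11.81 -21.79] yaw -13.32
```

Call:
play_rows([
  [0,-4,0],
  [0,-4,0],
  [0,-4,0],
  [4.1,0,-1.8],
  [4.1,0,-1.8],
  [4.1,0,-1.8],
  [4.1,0,-1.8],
  [4.1,0,-1.8],
  [4.1,0,-1.8],
  [4.1,0,-1.8],
  [4.1,0,-1.8],
  [4.1,0,-1.8],
], yaw=[0,0,0,0,0,0,0,0,0,0,0,0], grip=[-1,-1,-1,-1,-1,-1,-1,-1,-1,-1,-1,-1])

```text
time: 1.5
tool_pos: [0.4969, 0.322, 0.3624]
tool_rot: [0.698, -0.698, 0.113, -0.113]
contact_force: [-0.2, 0.3, 0.1]
gripper_width: 1.003
```

Call:
play_rows([
  [4.1,0,-1.8],
  [4.1,0,-1.8],
  [4,0,-1.8],
  [0,0,0],
  [0,0,0],
], yaw=[0,0,-6.6,-6.7,0], grip=[-1,-1,-1,-1,-1])

```text
time: 2.0
tool_pos: [0.5954, 0.2328, 0.3617]
tool_rot: [-0.706, 0.706, -0.032, 0.031]
contact_force: [-0.9, 0.7, 0.1]
gripper_width: 0.998
```

```bash
python3 - <<'E'
from h import *
from plant import cams,readout
st=readout.state(); print(st["time"],st["tool_pos"],toolR(st).round(3),st["contact_force"])
f=cams.grab_frame("wrist"); cv2.imwrite("pics/w1.png",f["image"][:,:,::-1])
E
```

```text
2.0 [0.59538786 0.23277329 0.36169665] [[ 0.996 -0.001  0.09 ]
 [-0.09  -0.     0.996]
 [-0.001 -1.    -0.   ]] [-0.8657922   0.70121881  0.0973612 ]
```

View pics/w1.png

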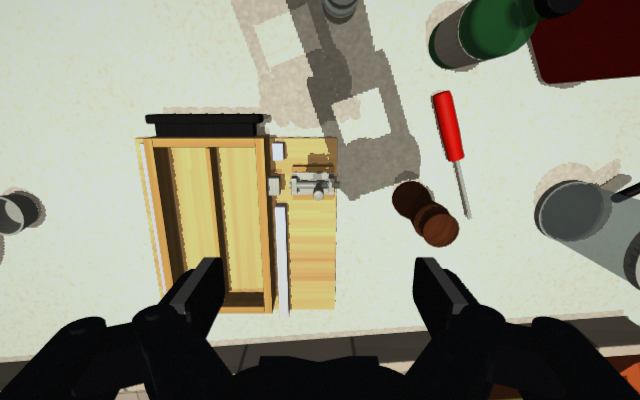

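```bash
python3 - <<'E'
import cv2
im=cv2.imread("pics/w1.png")
cv2.imwrite("pics/w1c.png",cv2.resize(im[100:220,130:350],None,fx=3.6,fy=3.6,interpolation=cv2.INTER_CUBIC))
cv2.imwrite("pics/w1k.png",cv2.resize(im[150:220,265:345],None,fx=8,fy=8,interpolation=cv2.INTER_CUBIC))
E
```

```text
(no output)
```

View pics/w1c.png

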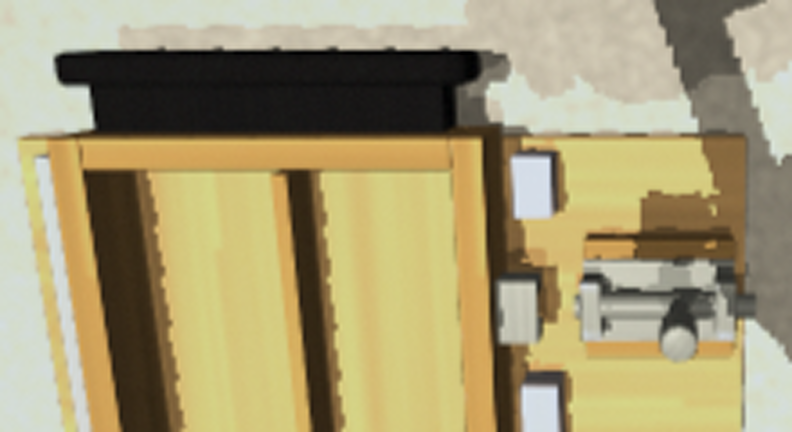

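View pics/w1k.png

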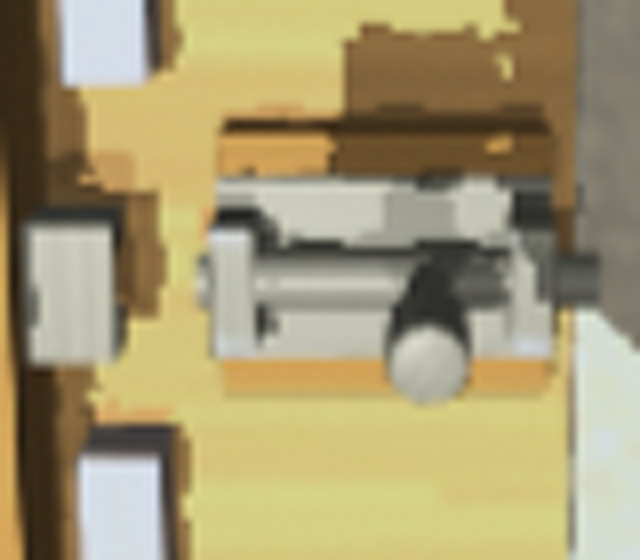

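```bash
python3 - <<'E'
from h import *
from plant import cams,readout
st=readout.state(); f=cams.grab_frame("wrist"); c=wristcal(f,st)
e=np.radians(-5.05); ex=np.array([np.cos(e),np.sin(e)]); ey=np.array([-ex[1],ex[0]]); O=np.array([.5177,.0817])
def D(P): return np.c_[(P[:,:2]-O)@ex,(P[:,:2]-O)@ey].round(4)
g=lambda p:(np.array(p)+.5)/3.6-.5+[130,100]
k=onplane(c,[(318.5,195.2)],.094); print("knob",k,D(k))
r=onplane(c,g([(487,136),(50,138)]),.062); print("rim",r.round(4),D(r))
s=onplane(c,g([(478,51),(57,53)]),.059); print("seal",s.round(4),D(s))
b=onplane(c,g([(746,135),(22,138)]),.010); print("board near",b.round(4),D(b))
E
```

```text
knob [[0.63422067 0.23150469 0.094     ]] [[0.1029 0.1595]]
rim [[0.5581 0.1675 0.062 ]
 [0.5443 0.0079 0.062 ]] [[ 0.0326  0.089 ]
 [ 0.033  -0.0711]]
seal [[0.528  0.1679 0.059 ]
 [0.5149 0.0163 0.059 ]] [[ 0.0027  0.0868]
 [ 0.003  -0.0654]]
board near [[ 0.5716  0.2644  0.01  ]
 [ 0.546  -0.0317  0.01  ]] [[ 0.0377  0.1867]
 [ 0.0382 -0.1105]]
```

```bash
python3 - <<'E'
from h import *
from plant import cams,readout
f=cams.grab_frame("scene"); c=cal(f)
g=lambda p:(np.array(p)+.5)/5-.5+[310,200]
print("seal",onplane(c,g([(397,73),(145,69)]),.059).round(4))
print("board",onplane(c,g([(688,590),(36,572)]),.010).round(4))
print("rim far",onplane(c,g([(468,450),(118,440)]),.062).round(4))
st=readout.state(); ft=cams.grab_frame("top")
cv2.imwrite("pics/top1.png",ft["image"][:,:,::-1])
R=toolR(st)
# expected fingertip positions
for s in(-.042,.042):
    X=st["tool_pos"]+R@[0,0.0,s]; print(proj(cal(f),X),proj(cal(ft),X))
cv2.imwrite("pics/sc1.png",f["image"][:,:,::-1])
im=np.vstack([cv2.resize(x,None,fx=4,fy=4) for x in (f["image"][120:200,340:540,::-1],)])
cv2.imwrite("pics/sc1c.png",im)
E
```

```text
seal [[0.5371 0.158  0.059 ]
 [0.5249 0.012  0.059 ]]
board [[ 0.8706  0.233   0.01  ]
 [ 0.8468 -0.0616  0.01  ]]
rim far [[ 0.8301  0.1363  0.062 ]
 [ 0.8164 -0.022   0.062 ]]
[[418.30671972 123.29283029]] [[222.35632288 119.24059104]]
[[454.5287313  123.49329868]] [[185.5321311  116.38106518]]
```

View pics/sc1.png

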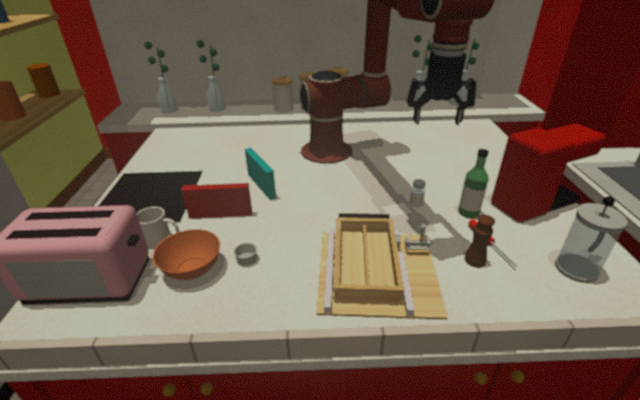

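View pics/top1.png

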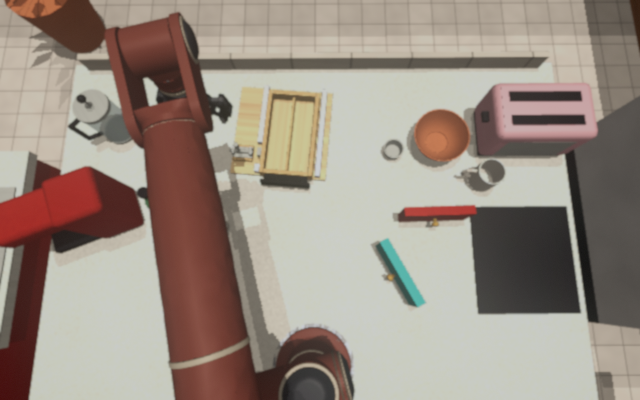

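```bash
python3 - <<'E'
from h import *
from plant import cams,readout
go(readout.state(),[.632,.229,.19],84.95)
E
```

```text
slide [ 3.82 17.25 -0.23] yaw 0.01
```

Call:
play_rows([
  [1,4,-0.1],
  [1,4,-0.1],
  [1,4,0],
  [0.8,4,0],
  [0,1.2,0],
  [0,0,0],
  [0,0,0],
], yaw=[0,0,0,0,0,0,0], grip=[-1,-1,-1,-1,-1,-1,-1])

```text
time: 2.9
tool_pos: [0.6329, 0.2293, 0.1928]
tool_rot: [0.707, -0.706, 0.03, -0.032]
contact_force: [0.4, -0.9, 0.8]
gripper_width: 1.001
```

```bash
python3 - <<'E'
from h import *
from plant import cams,readout
st=readout.state(); print(st["time"],st["tool_pos"],st["contact_force"])
f=cams.grab_frame("wrist"); cv2.imwrite("pics/w2.png",f["image"][:,:,::-1])
E
```

```text
2.9 [0.63291856 0.22932657 0.19281518] [ 0.38856126 -0.86979729  0.7728196 ]
```

View pics/w2.png

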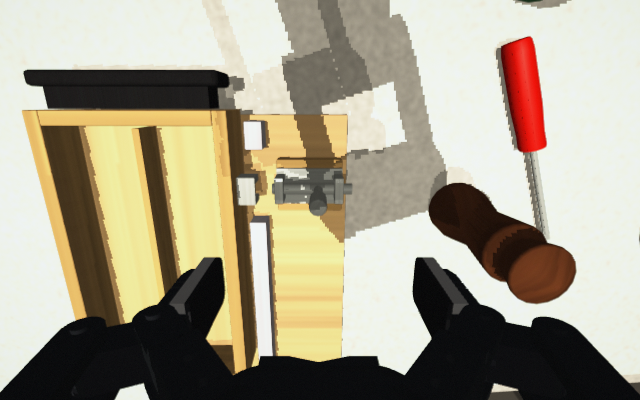

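```bash
python3 - <<'E'
from h import *
from plant import cams,readout
st=readout.state(); f=cams.grab_frame("wrist"); c=wristcal(f,st)
im=f["image"][:,:,::-1]
cv2.imwrite("pics/w2k.png",np.hstack([cv2.resize(im[60:130,15:115],None,fx=4,fy=4,interpolation=2),cv2.resize(im[60:130,160:260],None,fx=4,fy=4,interpolation=2)]))
cv2.imwrite("pics/w2b.png",cv2.resize(im[150:230,260:360],None,fx=6,fy=6,interpolation=2))
k=onplane(c,[(318,206)],.094); print("knob",k)
E
```

```text
knob [[0.63439074 0.23058498 0.094     ]]
```

View pics/w2k.png

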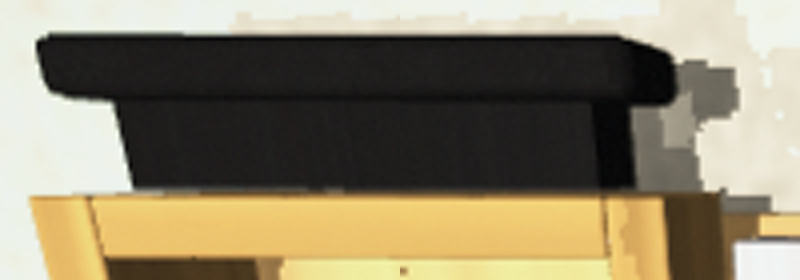

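View pics/w2b.png

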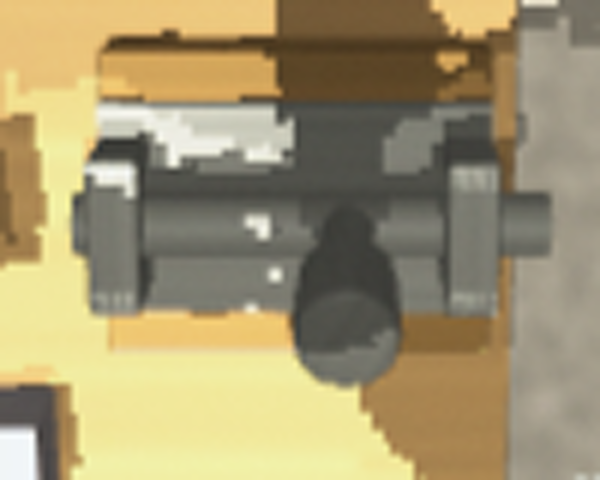

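```bash
python3 - <<'E'
from h import *
from plant import cams,readout
st=readout.state(); f=cams.grab_frame("wrist"); c=wristcal(f,st)
k=onplane(c,[(317.5,205.8)],.094)[0]; print("knob",k)
r=onplane(c,[(226.7,109),(22.5,109)],.062); s=onplane(c,[(215.5,69),(25,69)],.059)
for n,P in(("rim",r),("seal",s)):
    d=P[0]-P[1]; print(n,P.round(4),"w",np.linalg.norm(d),"yaw",np.degrees(np.arctan2(-d[0],d[1])),"mid",P.mean(0))
go(st,[k[0],k[1],.083],84.95)
E
```

```text
knob [0.6345416  0.23017654 0.094     ]
rim [[0.5592 0.1653 0.062 ]
 [0.5453 0.006  0.062 ]] w 0.1599212303640989 yaw -4.9950661535229575 mid [0.55224246 0.08566181 0.062     ]
seal [[0.5293 0.161  0.059 ]
 [0.5166 0.0158 0.059 ]] w 0.14575710983405396 yaw -4.98817269287649 mid [0.52298162 0.08838349 0.059     ]
slide [ 0.02 11.11  0.08] yaw 0.05
```

Call:
play_rows([
  [0,3,0.1],
  [0,3,0],
  [0,2.5,0],
  [0,2,0],
  [0,1.2,0],
  [0,0,0],
  [0,0,0],
  [0,0,0],
  [0,0,0],
  [0,0,0],
  [0,0,0],
  [0,0,0],
], yaw=[0,0,0,0,0,0,0,0,0,0,0,0], grip=[-1,-1,-1,-1,-1,-1,1,1,1,1,1,1])

```text
time: 4.25
tool_pos: [0.6327, 0.2296, 0.074]
tool_rot: [0.706, -0.706, 0.031, -0.031]
contact_force: [-0.4, -0.3, 2.4]
gripper_width: 0.142
```

Call:
play_rows([
  [0,0,0],
  [0,0,-0.4],
  [0,0,-0.4],
  [0,0,-0.4],
  [0,0,-0.4],
  [0,0,-0.4],
  [0,0,-0.3],
  [0,0,0],
  [0,0,0],
], yaw=[0,0,0,0,0,0,0,0,0], grip=[1,1,1,1,1,1,1,1,1])

```text
time: 5.15
tool_pos: [0.6307, 0.2061, 0.074]
tool_rot: [-0.706, 0.707, -0.031, 0.031]
contact_force: [-1.1, 0.8, 4.9]
gripper_width: 0.145
```

Call:
play_rows([
  [0,0,-0.2],
  [0,0,-0.1],
  [0,0,0],
  [0,0,0],
], yaw=[0,0,0,0], grip=[1,1,1,1])

```text
time: 5.55
tool_pos: [0.6304, 0.2034, 0.074]
tool_rot: [0.706, -0.706, 0.031, -0.031]
contact_force: [-0.9, 1.2, 5.6]
gripper_width: 0.14
```

```bash
python3 - <<'E'
from h import *
from plant import readout
st=readout.state(); e=np.radians(-5); ex=np.array([np.cos(e),np.sin(e)]); ey=np.array([-ex[1],ex[0]]); d=st["tool_pos"][:2]-[.5226,.0883]
print(d@ex,d@ey,st["contact_force"],st["tool_pos"])
E
```

```text
0.09740664833911647 0.1240519500289915 [-0.88230413  1.15083721  5.57721514] [0.63044783 0.20339035 0.07395919]
```

Call:
play_rows([
  [0,0,-0.1],
  [0,0,-0.1],
  [0,0,0],
  [0,0,0],
], yaw=[0,0,0,0], grip=[1,1,1,1])

```text
time: 5.95
tool_pos: [0.6303, 0.2018, 0.074]
tool_rot: [0.707, -0.706, 0.031, -0.031]
contact_force: [-1.0, 2.3, 5.9]
gripper_width: 0.144
```

```bash
python3 - <<'E'
from h import *
from plant import readout,cams
st=readout.state(); e=np.radians(-5); ex=np.array([np.cos(e),np.sin(e)]); ey=np.array([-ex[1],ex[0]]); d=st["tool_pos"][:2]-[.5226,.0883]
print(d@ex,d@ey,st["contact_force"],st["tool_pos"])
f=cams.grab_frame("wrist"); cv2.imwrite("pics/w3.png",f["image"][:,:,::-1])
E
```

```text
0.0974351170826883 0.12240912377651433 [-1.00608418  2.30896389  5.92245533] [0.63033301 0.20175129 0.07398693]
```

View pics/w3.png

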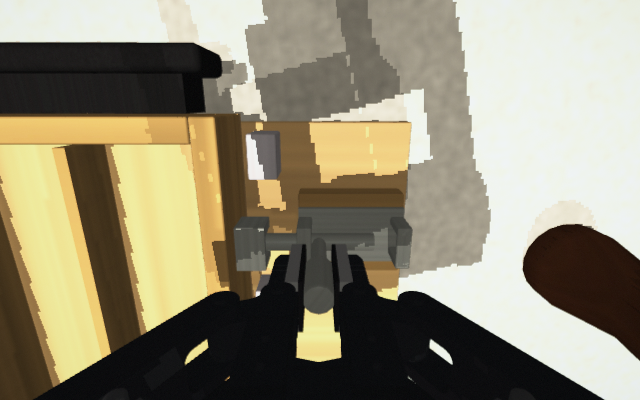

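Call:
play_rows([
  [0,0,-0.1],
  [0,0,-0.1],
  [0,0,-0.1],
  [0,0,0],
  [0,0,0],
], yaw=[0,0,0,0,0], grip=[1,1,1,1,1])

```text
time: 6.5
tool_pos: [0.6304, 0.2016, 0.0741]
tool_rot: [0.709, -0.704, 0.03, -0.032]
contact_force: [0.2, 12.1, 2.7]
gripper_width: 0.138
```

Call:
play_rows([
  [0,0,0.2],
  [0,0,0],
  [0,0,0],
  [0,0,0],
  [0,0,0],
  [0,-2,0],
  [0,-4,0],
  [0,-4,0],
  [0,-4,0],
  [0,0,0],
], yaw=[0,0,0,0,0,0,0,0,0,0], grip=[1,0.4,0.4,0.4,0.4,0.4,0.3,0.3,0.3,0.3])

```text
time: 7.5
tool_pos: [0.6335, 0.2011, 0.2219]
tool_rot: [0.707, -0.705, 0.026, -0.036]
contact_force: [0.3, 0.1, 0.4]
gripper_width: 0.348
```

```bash
python3 - <<'E'
from h import *
from plant import readout,cams
st=readout.state(); print(st["tool_pos"],st["contact_force"])
f=cams.grab_frame("wrist"); im=f["image"][:,:,::-1];cv2.imwrite("pics/w4.png",im); cv2.imwrite("pics/w4c.png",cv2.resize(im[130:230,200:380],None,fx=4,fy=4,interpolation=2))
E
```

```text
[0.6335268  0.20111959 0.22190158] [0.34626912 0.09520685 0.44081607]
```

View pics/w4c.png

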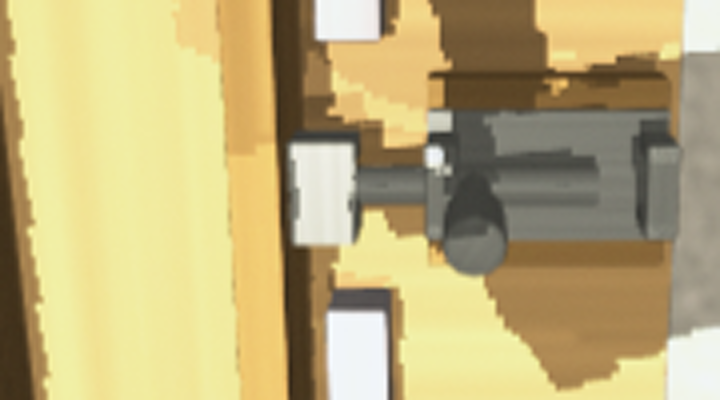

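```bash
python3 - <<'E'
from h import *
from plant import readout,cams
st=readout.state(); print(toolR(st).round(3),st["joint_pos"].round(3))
c=wristcal(cams.grab_frame("wrist"),st)
e=np.radians(-5); ex=np.array([np.cos(e),np.sin(e)]); ey=np.array([-ex[1],ex[0]])
k=onplane(c,[(318.7,191)],.094)[0];d=k[:2]-[.5226,.0883]; print(k,d@ex,d@ey)
go(st,[.424,-.36,.33],1.5)
E
```

```text
[[ 0.996  0.008  0.088]
 [-0.088  0.001  0.996]
 [ 0.008 -1.     0.002]] [ 0.196  0.151  1.548 -0.     1.435 -1.287]
[0.6284518  0.20308064 0.094     ] 0.09544520651206834 0.12356945238593288
slide [-15.71 -11.43 -57.67] yaw 83.46
```

Call:
play_rows([
  [-1.1,-0.9,-4.1],
  [-1.1,-0.9,-4.1],
  [-1.1,-0.9,-4.1],
  [-1.1,-0.9,-4.1],
  [-1.1,-0.8,-4.1],
  [-1.1,-0.8,-4.1],
  [-1.1,-0.8,-4.1],
  [-1.1,-0.8,-4.1],
  [-1.1,-0.8,-4.1],
  [-1.1,-0.8,-4.1],
  [-1.1,-0.8,-4.1],
  [-1.1,-0.8,-4.1],
], yaw=[0,0,0,0,0,0,0,0,0,0,0,0], grip=[-1,-1,-1,-1,-1,-1,-1,-1,-1,-1,-1,-1])

```text
time: 8.8
tool_pos: [0.4537, -0.279, 0.3109]
tool_rot: [0.707, -0.706, 0.032, -0.03]
contact_force: [0.8, -0.4, 0.2]
gripper_width: 1.002
```

Call:
play_rows([
  [-1.2,-0.7,-4.2],
  [-1.2,-0.7,-4.2],
  [0,0,0],
  [0,0,0],
  [0,0,0],
  [0,0,0],
  [0,0,0],
  [0,0,0],
  [0,0,0],
  [0,0,0],
  [0,0,0],
  [0,0,0],
], yaw=[0,0,8.4,8.4,8.4,8.4,8.4,8.4,8.4,8.4,8.3,8], grip=[-1,-1,-1,-1,-1,-1,-1,-1,-1,-1,-1,-1])

```text
time: 10.0
tool_pos: [0.4234, -0.359, 0.3243]
tool_rot: [0.505, -0.505, 0.497, -0.493]
contact_force: [-0.1, -0.2, -0.1]
gripper_width: 0.997
```

```bash
python3 - <<'E'
from h import *
from plant import readout,cams
st=readout.state(); print(st["time"],st["tool_pos"],toolR(st).round(3),st["contact_force"])
f=cams.grab_frame("wrist"); im=f["image"][:,:,::-1];cv2.imwrite("pics/w5.png",im)
E
```

```text
10.0 [ 0.42341031 -0.35896896  0.32425311] [[ 0.02  -0.003  1.   ]
 [-1.     0.003  0.02 ]
 [-0.004 -1.    -0.003]] [-0.10275363 -0.15693294 -0.09280275]
```

View pics/w5.png

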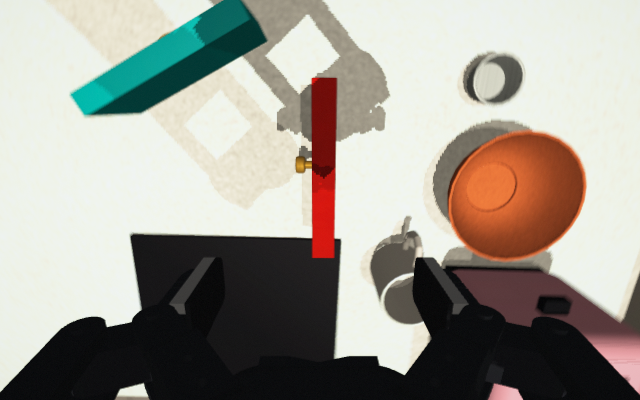

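```bash
python3 - <<'E'
from h import *
from plant import readout,cams
st=readout.state(); f=cams.grab_frame("wrist"); c=wristcal(f,st)
im=cv2.cvtColor(f["image"],cv2.COLOR_RGB2HSV)
m=(((im[...,0]<6)|(im[...,0]>174))&(im[...,1]>180)).astype(np.uint8)*255
m[:,:295]=0;m[:,345:]=0;m[265:]=0
ct=max(cv2.findContours(m,0,2)[0],key=cv2.contourArea); r=cv2.minAreaRect(ct); b=cv2.boxPoints(r); print(b)
P=onplane(c,b,.110); print(P.round(4), P.mean(0)); 
for i in range(4):
    d=P[(i+1)%4]-P[i]; print(np.linalg.norm(d),np.degrees(np.arctan2(d[1],d[0])))
cv2.imwrite("pics/w5c.png",cv2.resize(f["image"][60:270,270:370,::-1],None,fx=2.8,fy=2.8,interpolation=2))
E
```

```text
[[310.6359   78.00226]
 [333.99918  77.85803]
 [335.10495 256.99316]
 [311.74167 257.1374 ]]
[[ 0.414  -0.2588  0.11  ]
 [ 0.4375 -0.2583  0.11  ]
 [ 0.4448 -0.4562  0.11  ]
 [ 0.4172 -0.4569  0.11  ]] [ 0.42836244 -0.35753875  0.11      ]
0.023455398834603933 1.2624113700953707
0.1980371895462789 -87.88095932685701
0.02757386078086286 -178.59658282111135
0.1980862984120423 90.92756770934619
```

View pics/w5c.png

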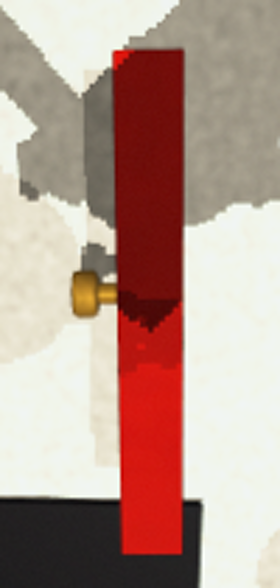

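```bash
python3 - <<'E'
from h import *
from plant import readout,cams
st=readout.state(); c=wristcal(cams.grab_frame("wrist"),st)
P=onplane(c,[(310.2,77.5),(335.2,77.5),(335.2,257.6),(313,257.6)],.110); print(P.round(4), P.mean(0)); 
for i in range(4):
    d=P[(i+1)%4]-P[i]; print(np.linalg.norm(d),np.degrees(np.arctan2(d[1],d[0])))
m=P.mean(0); go(st,[m[0],m[1],.2],2); go(st,[m[0],m[1],.083],2)
E
```

```text
[[ 0.4127 -0.2585  0.11  ]
 [ 0.4378 -0.2578  0.11  ]
 [ 0.446  -0.457   0.11  ]
 [ 0.4198 -0.4577  0.11  ]] [ 0.42907204 -0.35774866  0.11      ]
0.025106409772230408 1.4782972361849624
0.19930172642039698 -87.65040499520097
0.026235535895459114 -178.4479231568542
0.19932153651933182 92.02491751730211
slide [-0.07 12.45  0.6 ] yaw -0.52
slide [-0.03 24.15  0.64] yaw -0.52
```

Call:
play_rows([
  [0,4,0.3],
  [0,4,0.3],
  [0,4,0],
  [0,4,0],
  [0,4,0],
  [0,3,0],
  [0,1.5,0],
  [0,0,0],
  [0,0,0],
], yaw=[-0.5,0,0,0,0,0,0,0,0], grip=[-1,-1,-1,-1,-1,-1,-1,-1,-1])

```text
time: 11.05
tool_pos: [0.4305, -0.3598, 0.0833]
tool_rot: [-0.509, 0.509, -0.491, 0.492]
contact_force: [0.6, 0.2, 0.2]
gripper_width: 0.999
```

Call:
play_rows([
  [0,0,0],
  [0,0,0],
  [0,0,0],
  [0,0,0],
  [0,0,0],
  [0,0,0],
  [0,0,0],
  [0,0,0],
], yaw=[0,0,0,0,0,0,0,0], grip=[1,1,1,1,1,1,1,1])

```text
time: 11.85
tool_pos: [0.4301, -0.3597, 0.0832]
tool_rot: [-0.508, 0.509, -0.491, 0.491]
contact_force: [-2.5, 0.2, 6.1]
gripper_width: 0.303
```

```bash
python3 - <<'E'
from h import *
from plant import readout,cams
st=readout.state(); print(st["time"],st["tool_pos"],toolR(st).round(3),st["contact_force"],st["ft_torque"])
f=cams.grab_frame("wrist"); im=f["image"][:,:,::-1];cv2.imwrite("pics/w6.png",im)
E
```

```text
11.85 [ 0.43012648 -0.35967393  0.08315239] [[ 0.035 -0.     0.999]
 [-0.999 -0.001  0.035]
 [ 0.001 -1.    -0.   ]] [-2.46166814  0.17190027  6.1211952 ] [0.03574364 0.52878173 0.06840027]
```

View pics/w6.png

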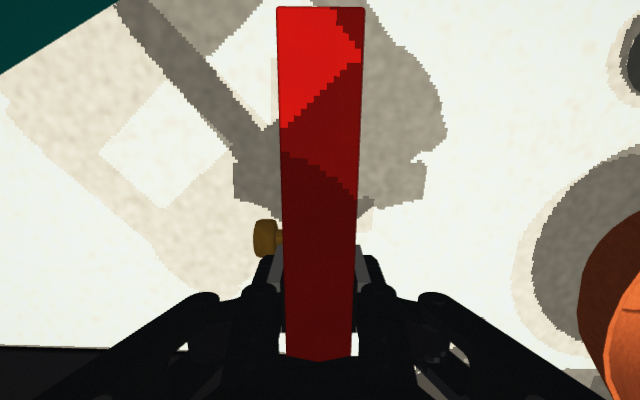

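Call:
play_rows([
  [0,-1,0],
  [0,-2,0],
  [0,-3,0],
  [0,-1,0],
  [0,0,0],
  [0,0,0],
], yaw=[0,0,0,0,0,0], grip=[1,1,1,1,1,1])

```text
time: 12.5
tool_pos: [0.4295, -0.3586, 0.1508]
tool_rot: [0.509, -0.508, 0.492, -0.491]
contact_force: [-1.2, -0.1, -5.3]
gripper_width: 0.293
```

```bash
python3 - <<'E'
from h import *
from plant import readout,cams
st=readout.state(); print(st["time"],st["tool_pos"],toolR(st).round(3),st["contact_force"],st["gripper_width"])
go(st,[.4646,.0914,.153],-5)
f=cams.grab_frame("scene"); im=f["image"][:,:,::-1];cv2.imwrite("pics/s7.png",cv2.resize(im[80:280,120:440],None,fx=2.5,fy=2.5))
E
```

```text
12.5 [ 0.4295349  -0.35858442  0.15083516] [[ 0.035 -0.001  0.999]
 [-0.999  0.002  0.035]
 [-0.002 -1.    -0.001]] [-1.18409662 -0.13633923 -5.32652749] 0.29280120676551336
slide [-44.85  -0.15   5.06] yaw 6.98
```

View pics/s7.png

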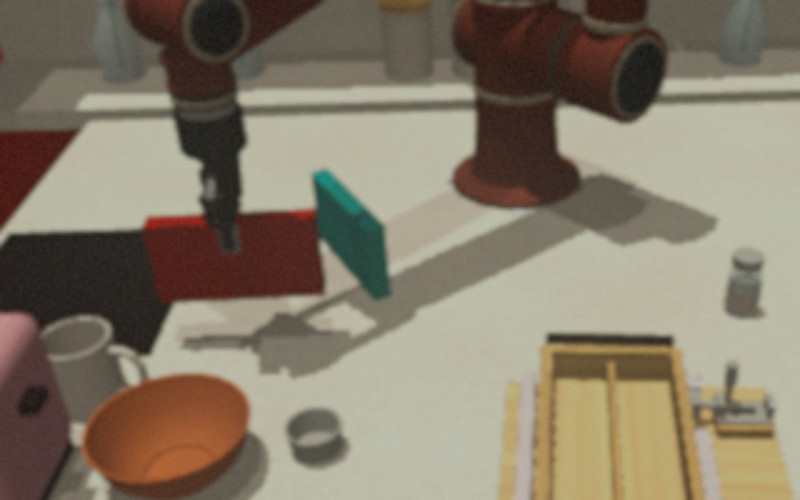

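Call:
play_rows([
  [0,-2.5,0],
  [0,-2.5,0],
  [-2.5,0,0.3],
  [-4,0,0.5],
  [-4.4,0,0.5],
  [-4.4,0,0.5],
  [-4.4,0,0.5],
  [-4.4,0,0.5],
  [-4.4,0,0.5],
  [-4.4,0,0.5],
  [-4.4,0,0.5],
  [-4,0,0.4],
], yaw=[0,0,0,0,0,0,0,0,0,0,0,0], grip=[1,1,1,1,1,1,1,1,1,1,1,1])

```text
time: 13.75
tool_pos: [0.4616, 0.0572, 0.2003]
tool_rot: [-0.508, 0.509, -0.492, 0.49]
contact_force: [1.5, 0.4, -3.4]
gripper_width: 0.295
```

Call:
play_rows([
  [-3.5,0,0.4],
  [0,0,0],
  [0,0,0],
  [0,0,0],
], yaw=[0,3.5,3.5,0], grip=[1,1,1,1])

```text
time: 14.15
tool_pos: [0.4645, 0.0906, 0.2002]
tool_rot: [0.477, -0.479, 0.522, -0.52]
contact_force: [0.1, 0.4, -4.7]
gripper_width: 0.302
```

```bash
python3 - <<'E'
from h import *
from plant import readout,cams
st=readout.state(); print(st["time"],st["tool_pos"],toolR(st).round(3),st["contact_force"],st["gripper_width"])
go(st,[.4646,.0914,.085],-5)
f=cams.grab_frame("wrist"); im=f["image"][:,:,::-1];cv2.imwrite("pics/w8.png",im)
E
```

```text
14.15 [0.46451488 0.09062074 0.20023128] [[-0.087 -0.004  0.996]
 [-0.996 -0.    -0.087]
 [ 0.    -1.    -0.004]] [ 0.05681327  0.36442579 -4.65486549] 0.3015215619237764
slide [-0.08 11.52  0.04] yaw 0.04
```

View pics/w8.png

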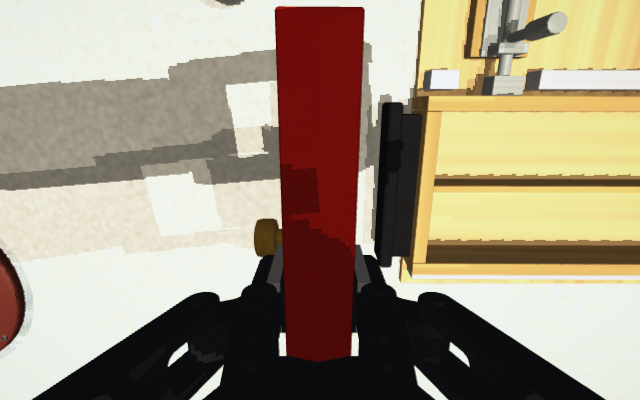

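```bash
python3 - <<'E'
from h import *
from plant import readout,cams
st=readout.state(); f=cams.grab_frame("wrist"); c=wristcal(f,st); R=toolR(st)
im=f["image"][:,:,::-1]
cv2.imwrite("pics/w8c.png",cv2.resize(im[80:290,360:470],None,fx=2.8,fy=2.8,interpolation=2))
P=onplane(c,[(276,7.5),(364,7.5)],st["tool_pos"][2]+.027); print(((P-st["tool_pos"])@R).round(4))
e=np.radians(-5); ex=np.array([np.cos(e),np.sin(e)]); ey=np.array([-ex[1],ex[0]])
for n,px,z in(("panel",(276,7.5),st["tool_pos"][2]+.027),("panel",(364,7.5),st["tool_pos"][2]+.027)):
    d=onplane(c,[px],z)[0][:2]-[.5226,.0883]; print(n,(d@ex).round(4),(d@ey).round(4))
E
```

```text
[[-0.1016 -0.027  -0.0118]
 [-0.1016 -0.0271  0.0134]]
panel -0.0697 0.0986
panel -0.0445 0.0986
```

View pics/w8c.png

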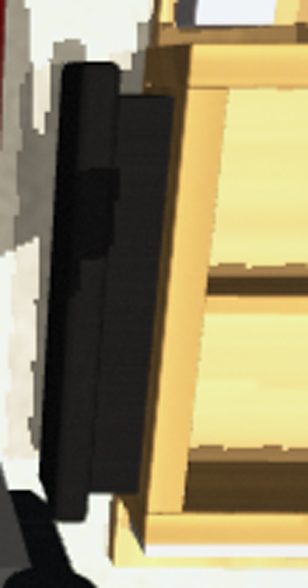

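```bash
python3 - <<'E'
from h import *
from plant import readout,cams
st=readout.state(); f=cams.grab_frame("wrist"); c=wristcal(f,st)
e=np.radians(-5); ex=np.array([np.cos(e),np.sin(e)]); ey=np.array([-ex[1],ex[0]])
g=lambda p:(np.array(p)+.5)/2.8-.5+[360,80]
for n,px,z in(("rim+",(190,44),.062),("rim-",(147,550),.062),("seal+",(65,62),.059),("seal-",(42,490),.059)):
    d=onplane(c,[g(px)],z)[0][:2]-[.5226,.0883]; print(n,(d@ex).round(4),(d@ey).round(4))
E
```

```text
rim+ 0.0293 0.0782
rim- 0.0309 -0.0834
seal+ -0.0054 0.0733
seal- -0.005 -0.0628
```

Call:
play_rows([
  [0,3,0],
  [0,3,0],
  [0,3,0],
  [0,1.8,0],
  [0,0.6,0],
  [0,0,0],
  [0,0,0],
  [0,0,0],
], yaw=[0,0,0,0,0,0,0,0], grip=[1,1,1,1,1,1,1,1])

```text
time: 15.1
tool_pos: [0.4669, 0.0902, 0.0901]
tool_rot: [-0.478, 0.477, -0.521, 0.522]
contact_force: [0.3, -0.1, -3.8]
gripper_width: 0.298
```

```bash
python3 - <<'E'
from h import *
from plant import readout,cams
st=readout.state(); print(st["time"],st["tool_pos"],toolR(st).round(3),st["contact_force"],st["gripper_width"])
e=np.radians(-5); ex=np.array([np.cos(e),np.sin(e)]); ey=np.array([-ex[1],ex[0]]); d=st["tool_pos"][:2]-[.5226,.0883]; print(d@ex,d@ey)
f=cams.grab_frame("wrist"); im=f["image"][:,:,::-1];cv2.imwrite("pics/w9.png",im)
f=cams.grab_frame("top"); im=f["image"][:,:,::-1];cv2.imwrite("pics/t9.png",cv2.resize(im[80:240,200:400],None,fx=3.7,fy=3.7))
E
```

```text
15.1 [0.46690912 0.09023267 0.09007167] [[-0.088  0.003  0.996]
 [-0.996  0.    -0.088]
 [-0.    -1.     0.003]] [ 0.335506   -0.13896987 -3.82565649] 0.29785974498636825
-0.055647400478715706 -0.002928467804552394
```

View pics/w9.png

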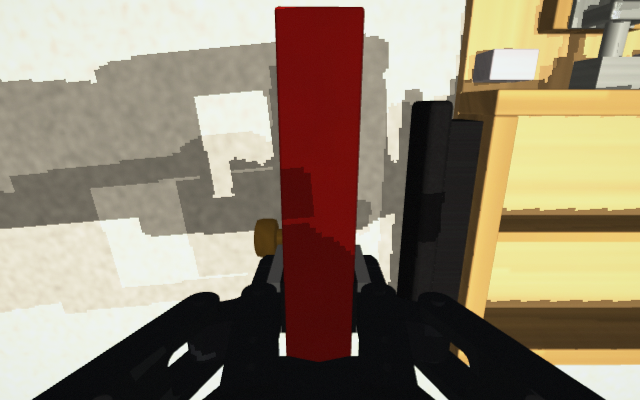

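View pics/t9.png

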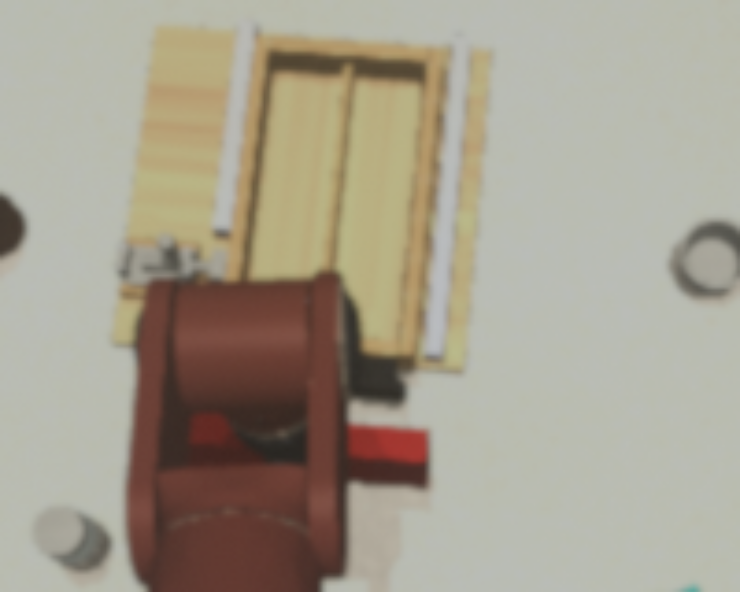

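```bash
python3 - <<'E'
from h import *
from plant import readout,cams
e=np.radians(-5); ex=np.array([np.cos(e),np.sin(e)]); ey=np.array([-ex[1],ex[0]])
S=[]
for i in range(6):
    st=readout.state(); S.append(np.r_[st["tool_pos"],st["contact_force"],toolR(st)[:,1]]); f=cams.grab_frame("wrist")
    if i%3==0:
        c=wristcal(f,st)
        for n,px,z in(("rim+",(497,91),.062),("seal+",(416,101.5),.059),("panel",(276,7.5),st["tool_pos"][2]+.027),("panel",(364,7.5),st["tool_pos"][2]+.027)):
            d=onplane(c,[px],z)[0][:2]-[.5226,.0883]; print(n,(d@ex).round(4),(d@ey).round(4))
S=np.array(S); print(S.round(4)); print(S.mean(0).round(4)); d=S[:,:2].mean(0)-[.5226,.0883]; print(d@ex,d@ey)
E
```

```text
rim+ 0.0281 0.0779
seal+ -0.0085 0.0733
panel -0.0678 0.0987
panel -0.0426 0.0987
rim+ 0.027 0.0779
seal+ -0.0095 0.0732
panel -0.0684 0.0986
panel -0.0432 0.0987
[[ 4.6660e-01  9.0200e-02  8.9700e-02 -2.0180e-01 -1.1630e-01 -4.5442e+00
   2.6000e-03  1.0000e-04 -1.0000e+00]
 [ 4.6640e-01  9.0300e-02  8.9500e-02  9.1640e-01  3.5270e-01 -4.0558e+00
   2.1000e-03  1.0000e-04 -1.0000e+00]
 [ 4.6620e-01  9.0200e-02  8.9200e-02 -1.2396e+00  1.1490e-01 -4.4541e+00
   1.6000e-03  1.0000e-04 -1.0000e+00]
 [ 4.6600e-01  9.0200e-02  8.8900e-02 -3.2360e-01 -2.5650e-01 -5.1549e+00
   1.1000e-03  0.0000e+00 -1.0000e+00]
 [ 4.6580e-01  9.0300e-02  8.8700e-02 -8.2900e-02 -3.3190e-01 -5.6021e+00
   8.0000e-04  0.0000e+00 -1.0000e+00]
 [ 4.6570e-01  9.0300e-02  8.8600e-02 -2.3690e-01 -7.3210e-01 -4.3520e+00
   5.0000e-04  0.0000e+00 -1.0000e+00]]
[ 4.6610e-01  9.0300e-02  8.9100e-02 -1.9470e-01 -1.6150e-01 -4.6939e+00
  1.4000e-03  0.0000e+00 -1.0000e+00]
-0.05645107504139554 -0.0029812605834995216
```

Call:
play_rows([
  [0,0.1,0.5],
  [0,0.1,1],
  [0,0,1],
  [0,0,1],
  [0,0,0.3],
  [0,0,0],
  [0,0,0],
  [0,0,0],
  [0,0,0],
  [0,0,0],
], yaw=[0,0,0,0,0,0,0,0,0,0], grip=[1,1,1,1,1,1,1,1,1,1])

```text
time: 16.5
tool_pos: [0.5032, 0.0869, 0.0863]
tool_rot: [0.478, -0.478, 0.521, -0.521]
contact_force: [0.7, 0.4, -4.0]
gripper_width: 0.301
```

```bash
cat > s.py <<'E'
from h import *
from plant import readout,cams
e=np.radians(-5); ex=np.array([np.cos(e),np.sin(e),0]); ey=np.array([-ex[1],ex[0],0])
S=[]
for i in range(8):
    st=readout.state(); S.append(np.r_[st["tool_pos"],st["contact_force"]]); cams.grab_frame("wrist")
S=np.array(S); m=S.mean(0); d=S[-1,:3]-[.5226,.0883,0]; R=toolR(st)
print("t",st["time"],"drawer xyz",(d@ex).round(4),(d@ey).round(4),d[2].round(4),"F drawer",(m[3:]@ex).round(2),(m[3:]@ey).round(2),m[5].round(2),"tq",(st["ft_torque"]@ey).round(3),"first",((S[0,:3]-[.5226,.0883,0])@ex).round(4),S[0,2].round(4),"heading",np.degrees(np.arctan2(R[1,2],R[0,2])).round(2),"y",R[:,1].round(4))
E
python3 s.py
```

```text
t 16.85 drawer xyz -0.019 -0.0031 0.0863 F drawer -0.03 0.54 -4.33 tq 0.003 first -0.0192 0.0863 heading -5.02 y [ 1.e-04 -0.e+00 -1.e+00]
```

Call:
play_rows([
  [0,0.1,0],
  [0,0.1,0.2],
  [0,0,0.2],
  [0,0,0.2],
  [0,0,0],
  [0,0,0],
  [0,0,0],
], yaw=[0,0,0,0,0,0,0], grip=[1,1,1,1,1,1,1])

```text
time: 17.6
tool_pos: [0.5093, 0.0863, 0.0842]
tool_rot: [0.478, -0.478, 0.521, -0.521]
contact_force: [-0.1, 0.4, -4.6]
gripper_width: 0.299
```

```bash
python3 s.py; python3 - <<'E'
from h import *
from plant import cams
f=cams.grab_frame("scene"); im=f["image"][:,:,::-1];cv2.imwrite("pics/s10.png",cv2.resize(im[130:260,290:450],None,fx=4.5,fy=4.5,interpolation=2))
f=cams.grab_frame("wrist"); im=f["image"][:,:,::-1];cv2.imwrite("pics/w10.png",im)
E
```

```text
t 17.95 drawer xyz -0.0131 -0.0031 0.0843 F drawer -0.39 0.18 -4.68 tq 0.155 first -0.0131 0.0842 heading -5.02 y [-2.e-04 -0.e+00 -1.e+00]
```

View pics/s10.png

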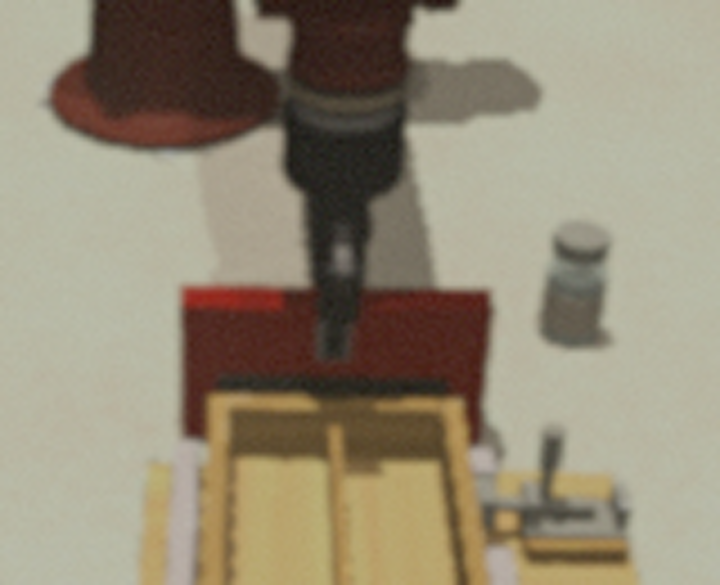

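View pics/w10.png

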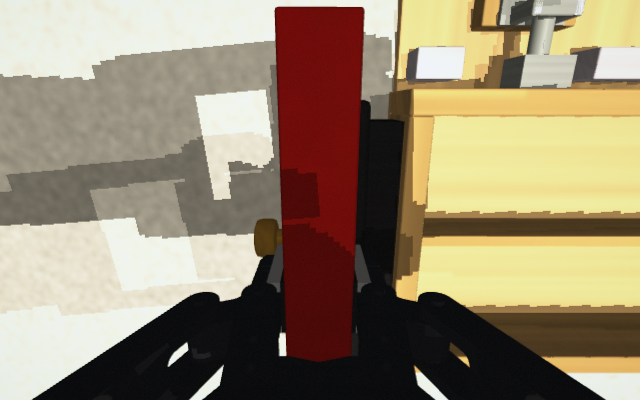

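```bash
python3 - <<'E'
from h import *
from plant import cams
c=cal(cams.grab_frame("scene"))
e=np.radians(-5); ex=np.array([np.cos(e),np.sin(e)]); ey=np.array([-ex[1],ex[0]])
g=lambda p:(np.array(p)+.5)/4.5-.5+[290,130]
for n,p,z in(("panel outer top",[(182,290),(491,292)],.1115),("panel",[(183,309),(489,309)],.1115),("seal",[(216,382),(452,386)],.059),("rim",[(207,400),(467,404)],.062)):
    d=onplane(c,g(p),z)[:,:2]-[.5226,.0883]; print(n,(d@ex).round(4),(d@ey).round(4),"mid",(d@ey).mean().round(4))
E
```

```text
panel outer top [-0.0137 -0.0169] [-0.1015  0.0966] mid -0.0024
panel [0.0084 0.0028] [-0.1002  0.0931] mid -0.0035
seal [0.0145 0.0141] [-0.0787  0.0732] mid -0.0027
rim [0.0381 0.0371] [-0.084   0.0801] mid -0.002
```

Call:
play_rows([
  [0,0,0.2],
  [0,0,0.2],
  [0,0,0.2],
  [0,0,0.2],
  [0,0,0.2],
  [0,0,0],
  [0,0,0],
  [0,0,0],
  [0,0,0],
  [0,0,0],
], yaw=[0,0,0,0,0,0,0,0,0,0], grip=[1,1,1,1,1,1,1,1,1,1])

```text
time: 19.15
tool_pos: [0.5184, 0.0856, 0.084]
tool_rot: [0.477, -0.478, 0.522, -0.521]
contact_force: [-5.9, 0.3, -0.5]
gripper_width: 0.299
```

```bash
python3 s.py
```

```text
t 19.5 drawer xyz -0.004 -0.003 0.084 F drawer -6.19 -0.09 -0.81 tq 1.173 first -0.004 0.084 heading -5.02 y [-3.2e-03  1.0e-04 -1.0e+00]
```

Call:
play_rows([
  [0,-0.1,0],
  [0,0,0.1],
  [0,0,0.1],
  [0,0,0.1],
  [0,0,0],
  [0,0,0],
  [0,0,0],
  [0,0,0],
], yaw=[0,0,0,0,0,0,0,0], grip=[1,1,1,1,1,1,1,1])

```text
time: 20.35
tool_pos: [0.5202, 0.0854, 0.0841]
tool_rot: [0.476, -0.479, 0.523, -0.52]
contact_force: [-8.5, 0.7, -1.9]
gripper_width: 0.3
```

```bash
python3 s.py; python3 - <<'E'
from h import *
from plant import cams
f=cams.grab_frame("scene"); im=f["image"][:,:,::-1];cv2.imwrite("pics/s11.png",cv2.resize(im[130:260,290:450],None,fx=4.5,fy=4.5,interpolation=2))
f=cams.grab_frame("wrist"); im=f["image"][:,:,::-1];cv2.imwrite("pics/w11.png",im)
E
```

```text
t 20.7 drawer xyz -0.0021 -0.0031 0.0841 F drawer -7.81 -0.02 -2.49 tq 1.469 first -0.0021 0.0841 heading -5.02 y [-6.1e-03  3.0e-04 -1.0e+00]
```

View pics/w11.png

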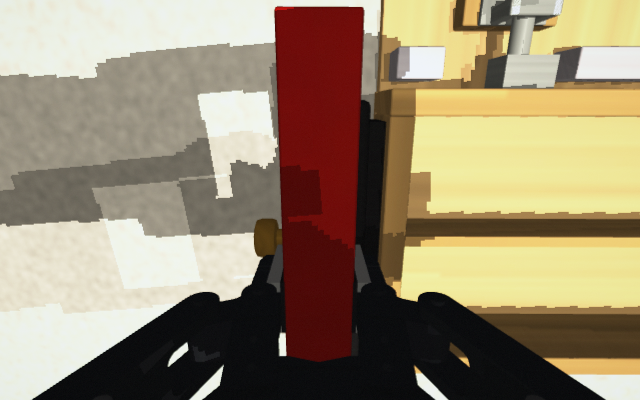

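View pics/s11.png

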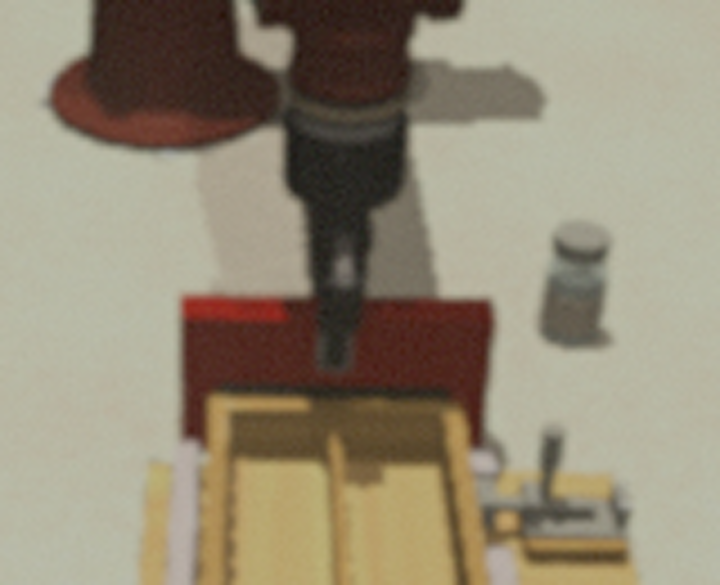

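Call:
play_rows([
  [0,0,0.1],
  [0,0,0.1],
  [0,-0.05,0.05],
  [0,0,0],
  [0,0,0],
  [0,0,0],
  [0,0,0],
  [0,0,0],
], yaw=[0,0,0,0,0,0,0,0], grip=[1,1,1,1,1,1,1,1])

```text
time: 21.65
tool_pos: [0.522, 0.0853, 0.0841]
tool_rot: [0.476, -0.48, 0.523, -0.519]
contact_force: [-9.1, 1.8, -2.1]
gripper_width: 0.297
```

```bash
python3 s.py;python3 s.py
```

```text
t 22.0 drawer xyz -0.0004 -0.0031 0.0841 F drawer -9.36 -0.39 -2.46 tq 1.706 first -0.0004 0.0841 heading -5.02 y [-8.e-03  3.e-04 -1.e+00]
t 22.4 drawer xyz -0.0004 -0.0031 0.0841 F drawer -8.67 0.05 -2.7 tq 1.751 first -0.0004 0.0841 heading -5.02 y [-8.1e-03  4.0e-04 -1.0e+00]
```

Call:
play_rows([
  [0,-0.05,0.05],
  [0,-0.05,0.05],
  [0,0,0],
  [0,0,0],
  [0,0,0],
  [0,0,0],
  [0,0,0],
  [0,0,0],
], yaw=[0,0,0,0,0,0,0,0], grip=[1,1,1,1,1,1,1,1])

```text
time: 23.25
tool_pos: [0.5221, 0.0853, 0.0842]
tool_rot: [0.475, -0.48, 0.524, -0.519]
contact_force: [-9.5, 1.5, -4.7]
gripper_width: 0.298
```

```bash
python3 s.py;python3 s.py
```

```text
t 23.6 drawer xyz -0.0002 -0.0031 0.0842 F drawer -9.43 0.16 -5.32 tq 1.73 first -0.0002 0.0842 heading -5.02 y [-1.000e-02  5.000e-04 -9.999e-01]
t 24.0 drawer xyz -0.0002 -0.0031 0.0842 F drawer -9.32 0.38 -5.29 tq 1.717 first -0.0002 0.0841 heading -5.02 y [-9.9e-03  5.0e-04 -1.0e+00]
```

Call:
play_rows([
  [0,0,0.05],
  [0,0,0.05],
  [0,0,0],
  [0,0,0],
  [0,0,0],
  [0,0,0],
  [0,0,0],
  [0,0,0],
], yaw=[0,0,0,0,0,0,0,0], grip=[1,1,1,1,1,1,1,1])

```text
time: 24.85
tool_pos: [0.523, 0.0852, 0.0842]
tool_rot: [0.475, -0.48, 0.524, -0.519]
contact_force: [-10.1, 0.7, -5.8]
gripper_width: 0.295
```

```bash
python3 s.py;python3 s.py; python3 - <<'E'
from h import *
from plant import cams
f=cams.grab_frame("scene"); im=f["image"][:,:,::-1];cv2.imwrite("pics/s12.png",cv2.resize(im[130:270,290:450],None,fx=4,fy=4,interpolation=2))
f=cams.grab_frame("wrist"); im=f["image"][:,:,::-1];cv2.imwrite("pics/w12.png",im)
f=cams.grab_frame("top"); im=f["image"][:,:,::-1];cv2.imwrite("pics/t12.png",cv2.resize(im[70:240,170:410],None,fx=3.3,fy=3.3))
E
```

```text
t 25.2 drawer xyz 0.0006 -0.0031 0.0842 F drawer -9.92 -0.09 -4.62 tq 1.869 first 0.0006 0.0842 heading -5.02 y [-1.050e-02  5.000e-04 -9.999e-01]
t 25.6 drawer xyz 0.0006 -0.0031 0.0842 F drawer -9.98 0.29 -4.78 tq 1.811 first 0.0006 0.0842 heading -5.02 y [-1.050e-02  5.000e-04 -9.999e-01]
```

View pics/w12.png

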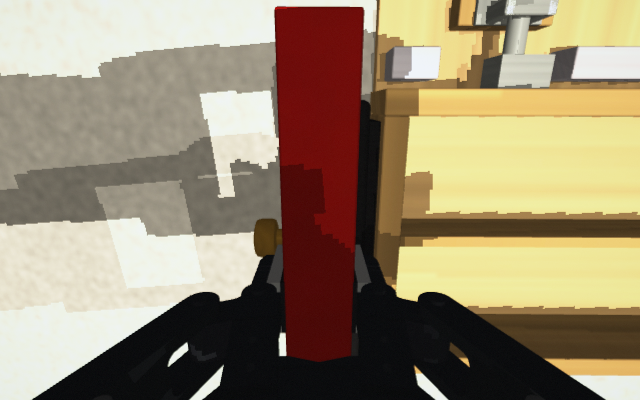

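View pics/s12.png

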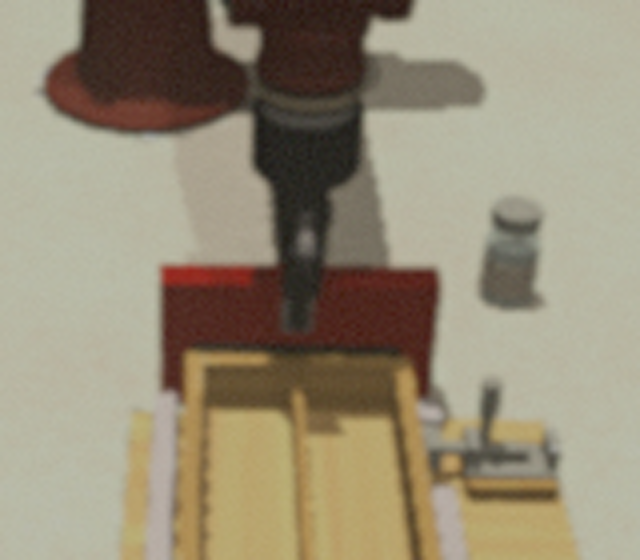

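View pics/t12.png

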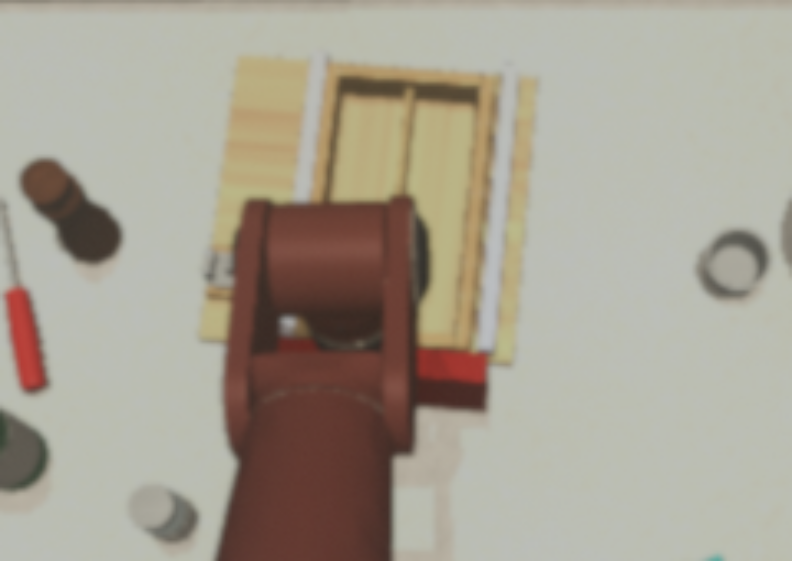

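The push is a steady 10 N, the panel is centred and upright, and the bolt is still home in its keeper. Handing in.

```bash
python3 -c "
from plant import workorder; print(workorder.job_done())"
```

```text
the job is handed in; nothing more can be done
None
```

The bolt is fully home, and the job was handed in with the red front still held and pressed against the seal.

**Bolt:** I gripped the knob and slid it about 28 mm until it met a hard stop at 12 N. Afterwards the camera put the knob at drawer y ≈ 124 mm, against 125 mm for home, with the rod in its keeper.

**Front:** I carried it over knob outwards, lowered it before the seal and pressed straight in.

**Last checks:**

| Check | Reading |
|---|---|
| Push along the drawer | 9.9–10.0 N, steady over two readings 0.4 s apart |
| Seal squash | about 12.5 mm from the 10 N push; about 11–12 mm from the tool position, allowing for the 1.5 mm bolt play |
| Lower edge | about 1 mm above the worktop |
| Heading | –5.02° against –5.0° measured for the drawer |
| Lean | about 0.6°, tool tilted by the push; lower edge slightly away from the drawer |
| Time | about 26 s |

**Where checks disagreed:**
- **Centring:** the wrist-camera sightings differed by about 2 mm. The scene camera put the panel level with the drawer to within about 1 mm, so I made no correction.
- **Early top-camera fix:** it was 5–10 mm off the wrist camera on the drawer's position. I used the close wrist view, which gave the rim its true 160 mm width.
- **Lower edge:** partway through the press some of the panel's weight seemed to be taken up, perhaps by a light touch on the worktop. I commanded about 2.5 mm of lift in small steps, and the full weight was back on the gripper before handing in.

I moved nothing else on the worktop.

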